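# Tip old sample tubes out of a tall canister into the tub under the low shelf

### The job

Tip the three old sample tubes out of the tall steel canister into the yellow discard tub under the low glass shelf, with the canister's mouth in over the tub, without knocking the shelf. Then stand the empty canister upright on the bench again, in front of the tub, and leave everything else where it is.

Things in the scene. Friction and masses are not known exactly. Their poses are not given: they have to be found in the camera images.
- canister_mid (a point): tall square open-topped sheet-steel canister, 58 x 58 mm outside, 190 mm tall, walls and bottom 3 mm, 0.25 to 0.38 kg without the tubes, smooth, no lid or handle. This point is its centre (95 mm above its underside, 95 mm below its rim); z points from bottom to mouth, x and y square to its faces. It starts upright on the bench before the tub, turned up to 0.4 rad.
- canister_mouth (a point): centre of the canister's open mouth, at the height of its rim (95 mm along z from canister_mid); same axes.
- tub: yellow discard tub, open on top, 180 mm (x) x 200 mm (y) x 90 mm high outside, walls 4 mm; it is fixed to the bench and does not move, and bears being leaned on. Origin: centre of its underside on the bench; x points in under the shelf (roughly to the right of the robot, world -y), square to its front wall.
- tub_rim (a point): middle of the top of the tub's front wall (outer face, x = -90 mm in the tub's frame), the one towards the canister, 90 mm above the bench; same axes as the tub. The rim runs along y.
- shelf: low fixed reagent shelf: clear glass board (480 mm wide, 8 mm thick, underside 178 mm above the bench) on white end plates 230 mm either side of its middle. Origin: on the bench at the middle of its width; tub origin at the same x, within 10 mm in y, same axes. The board covers x = -60 to +100 mm in this frame: it begins 30 mm inside the tub's front wall, and the tub stands under it.
- shelf_edge (a point): middle of the lower front edge of the glass board, 178 mm above the bench; same axes as the shelf.
- tube0_mid (a point): one of the three old sample tubes standing loose in the canister: rigid capped tube with orange label and white cap, 100 mm long, 17 mm across (cap 19 mm), 22 g. This point is its centre, half-way along; z along the tube towards the cap. Depending on the friction, the tubes slide out only when the mouth points some 25 to 45 degrees below level (a short shake helps).
- tube1_mid (a point): one of the three old sample tubes standing loose in the canister: rigid capped tube with yellow label and white cap, 100 mm long, 17 mm across (cap 19 mm), 22 g. This point is its centre, half-way along; z along the tube towards the cap. Depending on the friction, the tubes slide out only when the mouth points some 25 to 45 degrees below level (a short shake helps).
- tube2_mid (a point): one of the three old sample tubes standing loose in the canister: rigid capped tube with orange label and white cap, 100 mm long, 17 mm across (cap 19 mm), 22 g. This point is its centre, half-way along; z along the tube towards the cap. Depending on the friction, the tubes slide out only when the mouth points some 25 to 45 degrees below level (a short shake helps).
- amber_bottle_mid (a point): amber glass reagent bottle with blue cap, 72 mm across, 150 mm tall, standing on the bench behind the shelf (bystander; this point is near its middle).
- clear_bottle_mid (a point): clear glass reagent bottle with blue cap, 68 mm across, 140 mm tall, standing on the shelf board near its far end (bystander; this point is near its middle).
- cryo_box_mid (a point): white cardboard sample box, 130 x 100 x 50 mm, on the shelf board at its end next to the robot (bystander; this point is near its middle).
- beaker_mid (a point): empty clear glass beaker, 72 mm across, 95 mm tall, on the bench beyond the canister (bystander; this point is near its middle).
- wash_bottle_mid (a point): white wash bottle with blue cap, 68 mm across, 175 mm tall with its spout, on the bench at the far left (bystander; this point is near its middle).
- tube_rack_mid (a point): white block rack with ten small capped sample tubes, 200 x 110 x 65 mm, on the bench left of the canister (bystander; this point is near its middle).
- micropipette_mid (a point): grey and white micropipette lying on the bench far left, 250 mm long, 35 mm high (bystander; this point is near its middle).
There are look-alikes about, which are no part of the job. Leave any black look-alike of the part that bears canister_mid alone.

How it is judged (in metres and radians):
On the way:
1. the canister is tipped past level with its mouth in over the tub, below the shelf (angle between canister_mid's own z axis and vertical above 1.7 rad and x of canister_mouth in the frame of tub between -0.08 and 0.088 m and y of canister_mouth in the frame of tub between -0.09 and 0.09 m and height (world z) of canister_mouth below 0.178 m).
At the end, for the whole second after the job is handed in: All three tubes lie inside the tub (their centres within its walls and below its rim, 90 mm); the canister stands upright (within 0.06 rad) on the bench, its centre 88 to 102 mm above it and 115 to 450 mm in front of the tub's centre (on the open side of the shelf) (x of tube0_mid in the frame of tub between -0.088 and 0.088 m and y of tube0_mid in the frame of tub between -0.098 and 0.098 m and z of tube0_mid in the frame of tub between 0 and 0.09 m and x of tube1_mid in the frame of tub between -0.088 and 0.088 m and y of tube1_mid in the frame of tub between -0.098 and 0.098 m and z of tube1_mid in the frame of tub between 0 and 0.09 m and x of tube2_mid in the frame of tub between -0.088 and 0.088 m and y of tube2_mid in the frame of tub between -0.098 and 0.098 m and z of tube2_mid in the frame of tub between 0 and 0.09 m and angle between canister_mid's own z axis and vertical below 0.06 rad and height (world z) of canister_mid between 0.088 and 0.102 m and x of canister_mid in the frame of tub between -0.45 and -0.115 m); the robot touches nothing.
It fails at once if the shelf is knocked by the canister (over 6 N) (contact force between canister and shelf above 6 N).
It fails at once if the shelf is knocked by the robot (over 6 N) (contact force between any of the arm, the fingers and shelf above 6 N).
It fails at once if a bystander is moved by more than 20 mm (distance of any of amber_bottle_mid, clear_bottle_mid, cryo_box_mid, beaker_mid, wash_bottle_mid, tube_rack_mid, micropipette_mid from where it was at the start of the episode above 0.02 m).
It also fails if it takes over 69 s, if anything falls off the work surface, if the arm or the gripper's body presses on something with over 40 N, if the wrist force passes 120 N, or if a joint passes its speed limit or range.

### The arm

A 6-joint arm with a two-finger parallel gripper is mounted at the origin on the work surface. World frame = base frame: x ahead of the robot, y to its left, z up, the work surface at z = 0. Lengths are in m, angles in degrees, forces in N, time in s.
With the tool pointing down it reaches from about 0.3 to 0.75 m from the base axis. Payload 8.5 kg.
Tool frame: the origin (TCP) lies at the centre of the arm's flange, where the gripper is bolted on; the fingertips stand 173 mm ahead of it and the grasp point (between the pads) lies env.pinch_z ahead of it (env.pinch_z is the distance from the TCP to the grasp point, in m); z points along the fingers, y is the line along which they close (so a half turn about z gives the same grasp; the last joint's range is limited). The gripper opens to 85 mm and grips with 20 to 120 N. Pads are 22 mm wide; open, the fingers measure 114 mm over their backs; the gripper's body (76 mm by 85 mm) begins 54 mm behind the grasp point. The pads swing forward as they close: fully open they stand 13 mm farther back than shut.
Start: joints at [60.544, 21.807, 74.336, -0, 83.858, -12.336], TCP at [0.162, 0.526, 0.405] pointing down, gripper open.
Joint ranges: [-178.18, 178.18], [-50.72, 133.34], [12.68, 142.11], [-81.47, 261.47], [9.98, 163.14], [-165.26, 165.26]. Speed limits (degrees/s): [136.94, 136.94, 180, 180, 180, 180].

### API

Orientations are given as a 3x3 rotation matrix whose columns are the frame's x, y, z axes.
In Python, from rig import env, get_image, job, spotter gives the robot as it stands. The module is installed in compiled form; this text tells all that it offers.
- The arm moves only by the shell command python3 -m creep 'ROWS' [FORCE]. ROWS is text: rows parted by semicolons, each of 7 numbers parted by spaces: the turn, a rotation vector about the tool's x, y, z in units of 8 degrees (1.0 is 8 degrees), then the shift along the tool's x, y, z in units of 30 mm (1.0 is 30 mm), then the finger opening in mm, from 0 to 85.4. A call has 1 to 12 rows; each row is the pose to reach, as a shift and turn from the pose commanded when the call began, along the tool's axes at that moment; what a row does not reach only later rows make up. A row lasts 1/10 s, in which the tool goes at most 50 mm and 8.59 degrees, less where a joint would pass 70% of its speed; a pose out of reach is approached as far as the arm can. A call with a gripper value outside its range is refused whole. The fingers move at their own pace and stop on an object; FORCE is the grip in N (left out, the last holds). Time passes only in rows, so rows that repeat a pose let the fingers close. It gives the time, the measured TCP pose, the force, the opening and the grip force at its end, in the units of the state.
- env.observe(): the state, without advancing time (a new reading comes with each control period).
- get_image(name): name is "scene" or "top" or "wrist"; returns a dict with "image" (384x512x3 uint8, blue, green, red), "depth" (384x512 float32, m along the optical axis (not along the pixel's ray), 0 where there is no reading), "intrinsics" (3x3 intrinsics, pixels), "view" (4x4, takes a point from world to camera coordinates). Camera axes: x right, y up, looking along -z (the intrinsics and any distortion apply to the point x, -y, -z); pixel columns grow to the right and rows downward; lengths in m; the calibration is good to about 2 mm. A picture is of the moment at which its call begins.
- job.close_job(): hands the job in; it is judged then, once.
Trained networks look in a picture, given as the dict that the camera call returned (one of the last four; its "shot" number tells which), for a name from the list of things; names that differ only in an ending like _2 or _b are one class to them, and where a whole thing is asked for, a point or a joint stands for the part that bears it (a point fixed in the world has none). Each returns a list of dicts, best first, with "p" (0 to 1); they miss things now and then, are a little off and sometimes report something else, mostly with a low value. They report only what shows in the picture. A call takes as long as a camera call. They do not tell look-alikes from the thing itself.
- spotter.boxes_of(label, picture): "xy" ([column, row] in pixels, amid what is visible of it).
The state is a dict: "time_s": time; "q": joint angles; "qvel": joint speeds; "joint_efforts": joint torques, N m; "position": TCP position; "tool_rot": TCP orientation; "ft_force": force on the tool from outside, world axes, zero at the start; "wrist_torque": the same for the moment, N m; "grip_width": finger opening in m; "gripper_force": force on a finger pad.
Only numpy, scipy, OpenCV 4.12 (cv2) and the standard library are available. Lean on these libraries where they do the work, as an engineer would, in place of code of your own. Each camera call takes 0.05 s, during which the arm holds its last target. There are 200 camera calls.

## Working session

There is one attempt and no reset: what is moved stays moved. The work goes in short steps, Python scripts to look and compute and a shell command to move; the robot and the scene stay as the last step left them, time stands still between calls to the robot, and variables do not carry over. Pictures are saved under pics/ and viewed, at most 12 in all, crops included, and the job is handed in when it is done.

```bash
mkdir -p pics; cat > h.py <<'E'
import numpy as np, cv2
from rig import env, get_image, job, spotter
def world(pic,u,v,d=None):
    K=pic["intrinsics"]; d=pic["depth"][int(v),int(u)] if d is None else d
    c=np.array([(u-K[0,2])/K[0,0]*d,-(v-K[1,2])/K[1,1]*d,-d,1])
    return (np.linalg.inv(pic["view"])@c)[:3]
def cloud(pic):
    K=pic["intrinsics"]; d=pic["depth"]; v,u=np.mgrid[:d.shape[0],:d.shape[1]]
    c=np.stack([(u-K[0,2])/K[0,0]*d,-(v-K[1,2])/K[1,1]*d,-d,np.ones_like(d)],-1)
    return (c@np.linalg.inv(pic["view"]).T)[...,:3]
E
python3 - <<'E'
from h import *
np.set_printoptions(precision=3,suppress=True)
s=env.observe(); print(s["time_s"],s["position"],s["tool_rot"],env.pinch_z)
for n in ["scene","top"]:
    p=get_image(n); cv2.imwrite(f"pics/{n}0.png",p["image"])
    for l in ["canister_mid","canister_mouth","tub","tub_rim","shelf","shelf_edge","tube0_mid","tube1_mid","beaker_mid","tube_rack_mid","cryo_box_mid"]:
        for b in spotter.boxes_of(l,p)[:3]:
            u,v=b["xy"]; print(n,l,round(b["p"],2),np.round([u,v]),world(p,u,v))
E
```

```text
0.0 [0.162 0.526 0.404] [[-0.956  0.294 -0.001]
 [ 0.294  0.956 -0.001]
 [ 0.    -0.001 -1.   ]] 0.1547
scene canister_mid 0.86 [245. 145.] [0.371 0.173 0.138]
scene canister_mid 0.77 [264. 164.] [0.478 0.15  0.131]
scene canister_mid 0.71 [229. 169.] [0.411 0.048 0.141]
scene canister_mouth 0.82 [229. 168.] [0.412 0.051 0.145]
scene canister_mouth 0.7 [266. 162.] [0.486 0.153 0.141]
scene canister_mouth 0.7 [243. 146.] [0.365 0.169 0.132]
scene tub 0.96 [205. 267.] [ 0.586 -0.238  0.085]
scene tub_rim 0.7 [204. 265.] [ 0.582 -0.236  0.09 ]
scene shelf 0.75 [225. 241.] [ 0.616 -0.178  0.184]
scene shelf_edge 0.63 [225. 241.] [ 0.615 -0.178  0.184]
scene tube0_mid 0.15 [266. 163.] [0.485 0.152 0.141]
scene beaker_mid 0.8 [317. 227.] [0.739 0.113 0.041]
scene beaker_mid 0.64 [267. 160.] [0.485 0.157 0.151]
scene tube_rack_mid 0.76 [299. 160.] [0.507 0.327 0.032]
scene cryo_box_mid 0.94 [170. 187.] [ 0.398 -0.17   0.235]
scene cryo_box_mid 0.33 [265. 162.] [0.483 0.152 0.143]
top canister_mid 0.84 [234. 255.] [0.403 0.077 0.003]
top canister_mid 0.8 [201. 231.] [ 0.483  0.181 -0.009]
top canister_mid 0.58 [194. 274.] [0.347 0.206 0.003]
top canister_mouth 0.97 [193. 272.] [0.356 0.209 0.008]
top canister_mouth 0.7 [237. 256.] [0.4   0.07  0.002]
top canister_mouth 0.63 [200. 233.] [0.468 0.18  0.063]
top tub 0.96 [279. 200.] [ 0.572 -0.072  0.003]
top tub 0.2 [104. 207.] [0.567 0.484 0.026]
top tub_rim 0.65 [151. 229.] [0.49  0.333 0.037]
top tub_rim 0.59 [282. 204.] [ 0.559 -0.082  0.003]
top shelf 0.76 [313. 190.] [ 0.561 -0.16   0.185]
top shelf_edge 0.87 [312. 191.] [ 0.56  -0.158  0.184]
top beaker_mid 0.63 [225. 145.] [0.767 0.095 0.005]
top tube_rack_mid 0.69 [150. 226.] [0.499 0.335 0.042]
top cryo_box_mid 0.97 [320. 252.] [ 0.378 -0.159  0.236]
top cryo_box_mid 0.36 [102. 212.] [0.552 0.489 0.031]
```

```bash
python3 - <<'E'
import cv2,numpy as np
a=cv2.imread("pics/scene0.png");b=cv2.imread("pics/top0.png")
a=cv2.resize(a[100:320,120:370],None,fx=1.6,fy=1.6,interpolation=3);b=cv2.resize(b[110:320,130:380],None,fx=1.6,fy=1.6,interpolation=3)
b=cv2.copyMakeBorder(b,0,a.shape[0]-b.shape[0],0,0,0)
cv2.imwrite("pics/both0.png",np.hstack([a,b]))
E
```

```text
(no output)
```

View pics/both0.png

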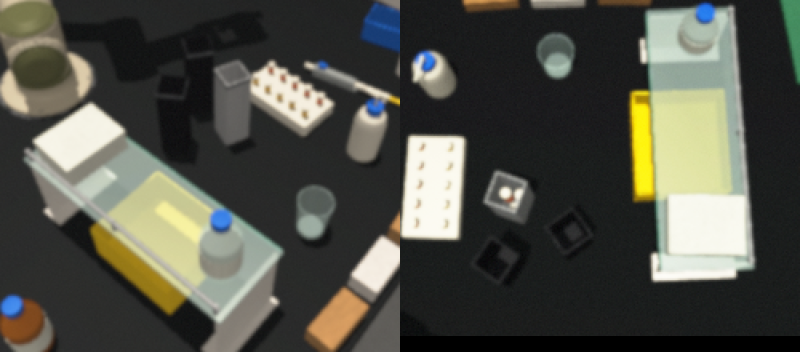

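View pics/scene0.png

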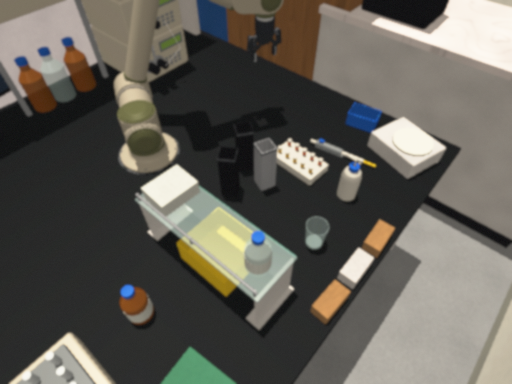

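The steel canister is at scene (264,164) and top (200,232). The other candidates are black look-alikes at scene (229,169) and (245,145), top (234,255) and (194,274). I choose the grey one, which has white caps inside. Next I measure it, the tub, the shelf and the rack.

```bash
python3 - <<'E'
from h import *
np.set_printoptions(precision=3,suppress=True)
P={n:get_image(n) for n in["scene","top"]}
C={n:cloud(P[n]) for n in P}
def rep(name,pts):
    if len(pts)<10: print(name,len(pts));return
    r=cv2.minAreaRect((pts[:,:2]*1000).astype(np.float32)); print(name,len(pts),"rect mm",r, "z",pts[:,2].min().round(3),pts[:,2].max().round(3))
for n in C:
    c=C[n].reshape(-1,3); hsv=cv2.cvtColor(P[n]["image"],cv2.COLOR_BGR2HSV).reshape(-1,3); ok=P[n]["depth"].reshape(-1)>0
    def box(x0,x1,y0,y1,z0,z1): return ok&(c[:,0]>x0)&(c[:,0]<x1)&(c[:,1]>y0)&(c[:,1]<y1)&(c[:,2]>z0)&(c[:,2]<z1)
    rep(n+" can top",c[box(.42,.56,.11,.24,.175,.2)])
    rep(n+" can side",c[box(.42,.56,.11,.24,.03,.2)])
    rep(n+" black A",c[box(.33,.45,.0,.12,.17,.2)]); rep(n+" black B",c[box(.3,.42,.12,.26,.17,.2)])
    rep(n+" rack",c[box(.38,.64,.25,.42,.03,.12)])
    y=(hsv[:,0]>20)&(hsv[:,0]<34)&(hsv[:,1]>120)
    rep(n+" tub rim",c[box(.4,.75,-.3,0,.084,.096)&y]); rep(n+" tub any",c[box(.4,.75,-.3,0,.02,.1)&y])
    g=c[box(.25,.9,-.3,0,.18,.192)]; rep(n+" glass",g)
    rep(n+" cryo",c[box(.25,.5,-.3,-.05,.2,.26)]); rep(n+" beaker",c[box(.68,.84,.03,.17,.03,.12)])
im=P["top"]["image"]; cv2.imwrite("pics/crop.png",cv2.resize(im[190:300,150:310],None,fx=5,fy=5,interpolation=3))
E
```

```text
scene can top 180 rect mm ((460.63238525390625, 174.81983947753906), (59.641815185546875, 62.99779510498047), 68.18209075927734) z 0.175 0.192
scene can side 904 rect mm ((460.6795349121094, 175.05125427246094), (60.906742095947266, 63.58236312866211), 69.74517059326172) z 0.03 0.192
scene black A 216 rect mm ((388.5877685546875, 67.35540771484375), (58.61907196044922, 63.491180419921875), 33.5286979675293) z 0.17 0.193
scene black B 181 rect mm ((343.9372253417969, 195.04989624023438), (58.68569564819336, 63.89051818847656), 53.295257568359375) z 0.171 0.193
scene rack 1068 rect mm ((501.4468994140625, 333.6167297363281), (113.2685546875, 201.45831298828125), 86.21150207519531) z 0.03 0.068
scene tub rim 136 rect mm ((560.8566284179688, -232.5673065185547), (200.51902770996094, 18.342037200927734), 0.7161209583282471) z 0.084 0.093
scene tub any 608 rect mm ((561.1282348632812, -224.01870727539062), (201.2227325439453, 36.410770416259766), 0.4206980764865875) z 0.02 0.093
scene glass 5660 rect mm ((551.00439453125, -169.43936157226562), (163.87704467773438, 480.9248352050781), 89.77
[... 971 characters left out ...]
 0.03 0.071
top tub rim 104 rect mm ((559.4490966796875, -74.02456665039062), (199.6476287841797, 36.277618408203125), 0.34127897024154663) z 0.084 0.096
top tub any 288 rect mm ((559.17236328125, -76.20142364501953), (40.2816047668457, 199.95587158203125), 89.84364318847656) z 0.02 0.098
top glass 5942 rect mm ((550.541748046875, -165.42324829101562), (161.73985290527344, 481.3430480957031), 89.91509246826172) z 0.18 0.192
top cryo 2071 rect mm ((411.66180419921875, -172.21994018554688), (146.92645263671875, 182.6650848388672), 86.98136901855469) z 0.2 0.243
top beaker 314 rect mm ((746.7317504882812, 87.81808471679688), (66.21991729736328, 72.5762939453125), 88.13619995117188) z 0.03 0.101
```

View pics/crop.png

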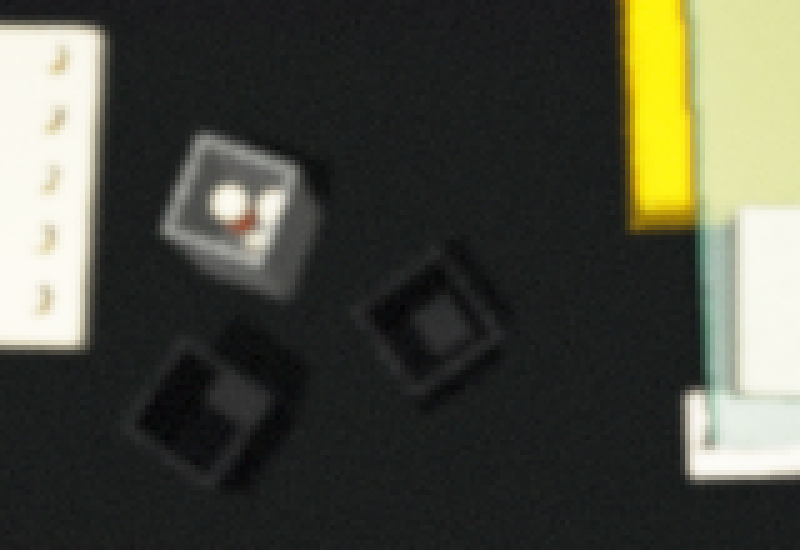

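The crop confirms it: the grey canister with white caps inside is at crop (235,205), and the two black ones are at (430,325) and (200,410). It stands at about (0.460, 0.177), yaw −22°, and the rack (y > 0.28) blocks a low grasp from the left. I'll first carry it to a clear spot with a top-down grip, then regrasp it low from the side.

```bash
python3 -m creep '0 0 0.59 -12.92 -8.2 0 85;0 0 0.59 -12.92 -8.2 0 85;0 0 0.59 -12.92 -8.2 0 85;0 0 0.59 -12.92 -8.2 0 85;0 0 0.59 -12.92 -8.2 0 85;0 0 0.59 -12.92 -8.2 0 85;0 0 0.59 -12.92 -8.2 0 85;0 0 0.59 -12.92 -8.2 0 85;0 0 0.59 -12.92 -8.2 0 85;0 0 0.59 -12.92 -8.2 0 85;0 0 0.59 -12.92 -8.2 0 85;0 0 0.59 -12.92 -8.2 0 85' 40
python3 - <<'E'
from h import *
np.set_printoptions(precision=3,suppress=True)
s=env.observe();print(s["position"],s["tool_rot"],s["q"])
p=get_image("wrist"); c=cloud(p); ok=(p["depth"]>0)&(abs(c[...,2]-.19)<.012)&(np.hypot(c[...,0]-.46,c[...,1]-.177)<.06)
print(ok.sum(), cv2.minAreaRect((c[ok][:,:2]*1000).astype(np.float32)))
cv2.imwrite("pics/w1.png",p["image"])
E
```

```text
time_s: 2.5
position: [0.4593, 0.1771, 0.4047]
tool_rot: [[-0.928, 0.372, -0.0], [0.372, 0.928, 0.0], [0.001, 0.0, -1.0]]
ft_force: [-0.8, 0.8, -0.8]
grip_width: 0.085
gripper_force: 0.0
[0.459 0.177 0.405] [[-0.928  0.372 -0.   ]
 [ 0.372  0.928  0.   ]
 [ 0.001  0.    -1.   ]] [  7.274  16.005  83.158   0.022  80.859 -60.921]
3514 ((461.35711669921875, 178.439697265625), (59.454071044921875, 59.43598175048828), 68.21243286132812)
```

View pics/w1.png

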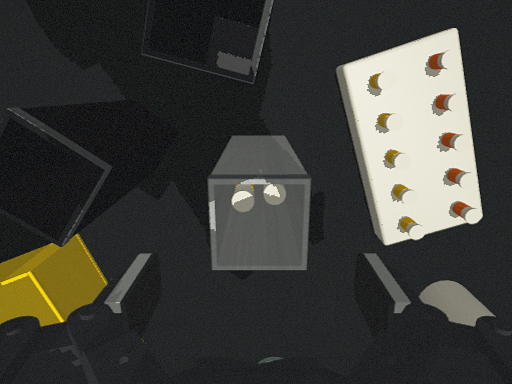

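The wrist view shows the steel canister squared between the open fingers, with its mouth at (258,222) and white caps inside. Black look-alikes are off to the left. Now I descend and grip.

```bash
python3 -m creep '0 0 0 -0.04 0.06 1.2 85;0 0 0 -0.04 0.06 2.2 85;0 0 0 -0.04 0.06 2.83 85;0 0 0 -0.04 0.06 2.83 85;0 0 0 -0.04 0.06 2.83 40;0 0 0 -0.04 0.06 2.83 40;0 0 0 -0.04 0.06 2.83 40;0 0 0 -0.04 0.06 2.83 40;0 0 0 -0.04 0.06 2.83 40;0 0 0 -0.04 0.06 2.83 40;0 0 0 -0.04 0.06 2.83 40;0 0 0 -0.04 0.06 2.83 40' 50
```

```text
time_s: 3.75
position: [0.4617, 0.1778, 0.3213]
tool_rot: [[-0.928, 0.372, 0.003], [0.372, 0.928, 0.001], [-0.002, 0.002, -1.0]]
ft_force: [-1.5, 0.5, 7.1]
grip_width: 0.0573
gripper_force: 54.5
```

```bash
python3 -m creep '0 0 0 0 0 -0.7 40;0 0 -0.4 -0.8 -0.64 -0.7 40;0 0 -0.8 -1.6 -1.28 -0.7 40;0 0 -1.2 -2.4 -1.92 -0.7 40;0 0 -1.6 -3.2 -2.56 -0.7 40;0 0 -2.0 -4.0 -3.2 -0.7 40;0 0 -2.4 -4.8 -3.84 -0.7 40;0 0 -2.73 -5.3 -4.27 -0.7 40;0 0 -2.73 -5.3 -4.27 -0.7 40;0 0 -2.73 -5.3 -4.27 -0.35 40;0 0 -2.73 -5.3 -4.27 -0.06 40;0 0 -2.73 -5.3 -4.27 -0.03 40'
```

```text
time_s: 4.95
position: [0.5613, 0.0003, 0.321]
tool_rot: [[-1.0, -0.001, 0.001], [-0.001, 1.0, -0.001], [-0.001, -0.001, -1.0]]
ft_force: [-2.0, -1.4, 9.1]
grip_width: 0.0576
gripper_force: 56.6
```

```bash
python3 -m creep '0 0 0 0 0 0 85;0 0 0 0 0 0 85;0 0 0 0 0 0 85;0 0 0 0 0 0 85;0 0 0 0 0 -1.5 85;0 0 0 0 0 -3 85;0 0 0 0 0 -4.5 85;0 0 1 0 1 -5 85;0 0 2 0 2 -5 85;0 0 3 0 3 -5 85;0 0 4 0 4 -5 85;0 0 5 0 5 -5 85' 
python3 -m creep '0 0 1 0 0 0 85;0 0 2 0 0 0 85;0 0 3 0 0 0 85;0 0 4 0 0 0 85;0 0 5 0 0 0 85;0 0 6 0 0 0 85;0 0 6.25 0 0 0 85;0 0 6.25 0 0 0 85'
python3 - <<'E'
from h import *
np.set_printoptions(precision=3,suppress=True)
s=env.observe();print(s["position"],s["tool_rot"],s["q"])
p=get_image("top"); c=cloud(p); ok=(p["depth"]>0)&(abs(c[...,2]-.188)<.015)&(np.hypot(c[...,0]-.56,c[...,1]-0)<.06)
print(ok.sum(), cv2.minAreaRect((c[ok][:,:2]*1000).astype(np.float32)))
E
```

```text
time_s: 6.15
position: [0.5614, 0.1508, 0.4707]
tool_rot: [[-0.762, 0.647, -0.0], [0.647, 0.762, -0.0], [0.0, -0.0, -1.0]]
ft_force: [-0.3, -0.2, 0.0]
grip_width: 0.0853
gripper_force: 0.0
time_s: 6.95
position: [0.5616, 0.1496, 0.4706]
tool_rot: [[0.0, 1.0, -0.0], [1.0, -0.0, 0.0], [0.0, -0.0, -1.0]]
ft_force: [0.6, -0.0, 0.0]
grip_width: 0.0848
gripper_force: 0.0
[0.562 0.15  0.471] [[ 0.  1. -0.]
 [ 1. -0.  0.]
 [ 0. -0. -1.]] [ 3.255 23.051 61.564  0.003 95.398  3.262]
142 ((558.58642578125, 1.311483383178711), (57.574119567871094, 62.10956954956055), 88.0049819946289)
```

```bash
python3 -m creep '0 -1 0 0.07 0 0.6 85;0 -2 0 0.14 0 1.2 85;0 -3 0 0.21 0 1.8 85;0 -4 0 0.28 0 2.4 85;0 -5 0 0.35 0 3 85;0 -6 0 0.42 0 3.6 85;0 -7 0 0.5 0 4.2 85;0 -8 0 0.6 0 4.8 85;0 -9 0 0.65 0 5.4 85;0 -9.375 0 0.67 0 5.67 85;0 -9.375 0 0.67 0 5.67 85;0 -9.375 0 0.67 0 5.67 85'
python3 - <<'E'
from h import *
np.set_printoptions(precision=3,suppress=True)
s=env.observe();print(s["position"],s["tool_rot"],s["q"])
p=get_image("scene"); cv2.imwrite("pics/s2.png",cv2.resize(p["image"][40:300,80:400],None,fx=2,fy=2,interpolation=3))
E
```

```text
time_s: 8.2
position: [0.5618, 0.1697, 0.3009]
tool_rot: [[-0.0, 1.0, 0.0], [0.26, 0.0, -0.965], [-0.965, -0.0, -0.26]]
ft_force: [-0.3, 0.2, 0.6]
grip_width: 0.0848
gripper_force: 0.0
[0.562 0.17  0.301] [[-0.     1.     0.   ]
 [ 0.26   0.    -0.965]
 [-0.965 -0.    -0.26 ]] [ 13.06   37.133  76.595 -70.873  95.44   26.367]
```

View pics/s2.png

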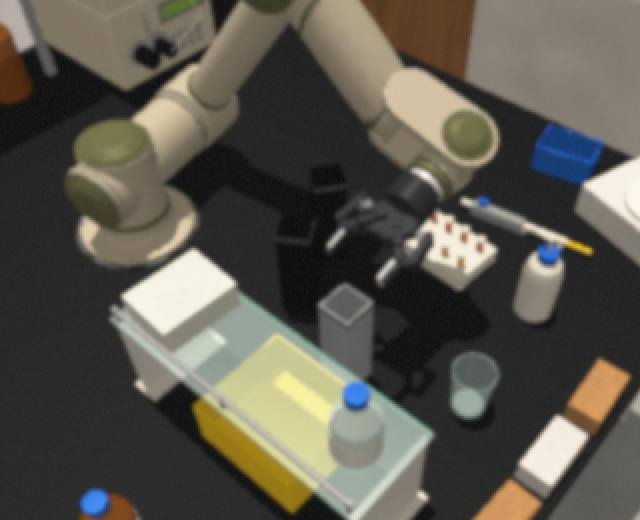

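```bash
python3 -m creep '0 0.3 0 0.87 -0.05 0.06 85;0 0.625 0 1.73 -0.05 0.12 85;0 0.625 0 2.8 -0.05 0.4 85;0 0.625 0 3.9 -0.05 0.7 85;0 0.625 0 5.1 -0.05 1.03 85;0 0.625 0 6.29 -0.05 1.35 85;0 0.625 0 6.29 -0.05 1.35 85;0 0.625 0 6.29 -0.05 1.35 85'
python3 - <<'E'
from h import *
np.set_printoptions(precision=3,suppress=True)
s=env.observe();print(s["position"],s["q"])
p=get_image("scene"); cv2.imwrite("pics/s3.png",cv2.resize(p["image"][60:260,180:380],None,fx=3,fy=3,interpolation=3))
E
```

```text
time_s: 9.05
position: [0.5606, 0.1794, 0.1091]
tool_rot: [[0.001, 1.0, 0.0], [0.342, -0.0, -0.94], [-0.94, 0.001, -0.342]]
ft_force: [0.5, 0.0, 0.5]
grip_width: 0.085
gripper_force: 0.0
[0.561 0.179 0.109] [ 13.778  52.582  81.66  -66.272  85.494  45.792]
```

View pics/s3.png

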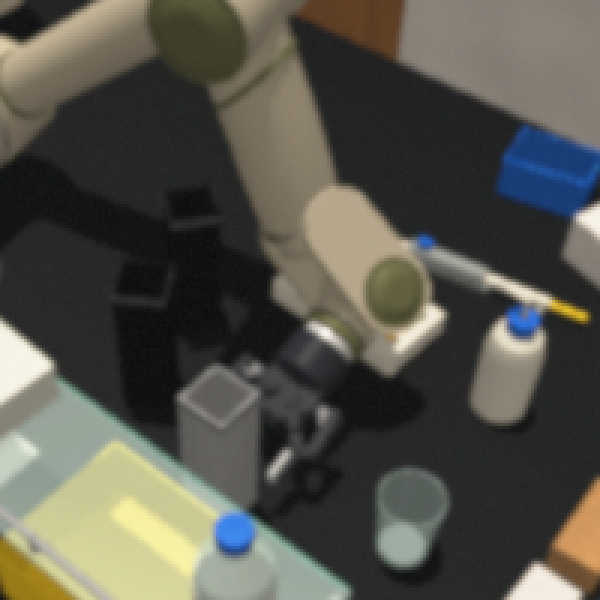

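Hand sits behind the canister with fingers straddling (canister at (220,440), pads at (285,465)), clear of the rack. Closing in and gripping.

```bash
python3 -m creep '0 0 0 -0.15 0 0.4 85;0 0 0 -0.3 0 0.81 85;0 0 0 -0.3 0 0.81 85;0 0 0 -0.3 0 0.81 40;0 0 0 -0.3 0 0.81 40;0 0 0 -0.3 0 0.81 40;0 0 0 -0.3 0 0.81 40;0 0 0 -0.3 0 0.81 40;0 0 0 -0.3 0 0.81 40;0 0 0 -0.3 0 0.81 40;0 0 0 -0.3 0 0.81 40' 100
```

```text
time_s: 10.2
position: [0.5602, 0.1536, 0.1083]
tool_rot: [[0.0, 1.0, 0.0], [0.342, 0.0, -0.94], [-0.94, 0.001, -0.342]]
ft_force: [1.2, -0.4, 4.6]
grip_width: 0.0568
gripper_force: 107.0
```

```bash
cat > plan.py <<'E'
# canister plan in the y-z plane: state (phi deg, mid y, mid z) -> rows relative to a start state
import numpy as np
def tcp(p,y,z):
    a=np.radians(p); o=np.array([.1526,.0133]); R=np.array([[np.cos(a),-np.sin(a)],[np.sin(a),np.cos(a)]])
    return np.array([y,z])+R@o
def mid(p,mu,mz): # mouth in tub u,z -> state
    a=np.radians(p); return (p,-(mu-.095*np.sin(a))-.147, mz-.095*np.cos(a))
def show(s,W):
    a=np.radians(s[0]-70); R=np.array([[np.cos(a),-np.sin(a)],[np.sin(a),np.cos(a)]])
    # tool axes at phi=0: x=(.342,-.94), z=(-.94,-.342)
    b=np.radians(s[0]); Q=np.array([[np.cos(b),-np.sin(b)],[np.sin(b),np.cos(b)]])
    x=Q@[.342,-.94]; z=Q@[-.94,-.342]
    for w in W:
        d=tcp(*w)-tcp(*s); print(np.round(w,3),"->  0 %.2f 0 %.2f 0 %.2f"%((w[0]-s[0])/8,d@x/.03,d@z/.03),"tcp",tcp(*w).round(3))
E
python3 - <<'E'
from plan import *
s=(0,.001,.095)
show(s,[(0,.001,.13),(0,.02,.17),(0,.04,.21),(0,.055,.245)]+[(8*k,.055,.26) for k in range(1,9)])
print(); show((64,.055,.26),[(64+8*k,.055,.26-.002*k) for k in range(1,9)]+[mid(130,-.129,.179)])
print(); show(mid(130,-.129,.179),[mid(130,-.075+s*.766,.134-s*.643) for s in(-.04,-.01,.01,.028)])
E
```

```text
[0.    0.001 0.13 ] ->  0 0.00 0 -1.10 0 -0.40 tcp [0.154 0.143]
[0.   0.02 0.17] ->  0 0.00 0 -2.13 0 -1.45 tcp [0.173 0.183]
[0.   0.04 0.21] ->  0 0.00 0 -3.16 0 -2.53 tcp [0.193 0.223]
[0.    0.055 0.245] ->  0 0.00 0 -4.08 0 -3.40 tcp [0.208 0.258]
[8.    0.055 0.26 ] ->  0 1.00 0 -5.25 0 -3.71 tcp [0.204 0.294]
[16.     0.055  0.26 ] ->  0 2.00 0 -5.97 0 -3.75 tcp [0.198 0.315]
[24.     0.055  0.26 ] ->  0 3.00 0 -6.68 0 -3.68 tcp [0.189 0.334]
[32.     0.055  0.26 ] ->  0 4.00 0 -7.37 0 -3.52 tcp [0.177 0.352]
[40.     0.055  0.26 ] ->  0 5.00 0 -8.03 0 -3.27 tcp [0.163 0.368]
[48.     0.055  0.26 ] ->  0 6.00 0 -8.66 0 -2.92 tcp [0.147 0.382]
[5.6e+01 5.5e-02 2.6e-01] ->  0 7.00 0 -9.23 0 -2.50 tcp [0.129 0.394]
[6.4e+01 5.5e-02 2.6e-01] ->  0 8.00 0 -9.73 0 -1.99 tcp [0.11  0.403]

[7.20e+01 5.50e-02 2.58e-01] ->  0 1.00 0 -0.69 0 -0.07 tcp [0.09  0.407]
[8.00e+01 5.50e-02 2.56e-01] ->  0 2.00 0 -1.40 0 -0.04 tcp [0.068 0.409]
[8.80e+01 5.50e-02 2.54e-01] ->  0 3.00 0 -2.10 0 0.09 tcp [0.047 0.407]
[9.60e+01 5.50e-02 2.52e-01] ->  0 4.00 0 -2.79 0 0.31 tcp [0.026 0.402]
[1.04e+02 5.50e-02 2.50e-01] ->  0 5.00 0 -3.45 0 0.64 tcp [0.005 0.395]
[1.12e+02 5.50e-02 2.48e-01] ->  0 6.00 0 -4.06 0 1.05 tcp [-0.014  0.385]
[1.20e+02 5.50e-02 2.46e-01] ->  0 7.00 0 -4.62 0 1.54 tcp [-0.033  0.372]
[1.28e+02 5.50e-02 2.44e-01] ->  0 8.00 0 -5.12 0 2.11 tcp [-0.049  0.356]
[1.3e+02 5.5e-02 2.4e-01] ->  0 8.25 0 -5.23 0 2.38 tcp [-0.054  0.348]

[1.30e+02 3.10e-02 2.21e-01] ->  0 0.00 0 -0.95 0 -0.35 tcp [-0.077  0.329]
[1.30e+02 8.00e-03 2.01e-01] ->  0 0.00 0 -1.89 0 -0.69 tcp [-0.1   0.31]
[ 1.30e+02 -7.00e-03  1.89e-01] ->  0 0.00 0 -2.51 0 -0.92 tcp [-0.115  0.297]
[ 1.30e+02 -2.10e-02  1.77e-01] ->  0 0.00 0 -3.08 0 -1.13 tcp [-0.129  0.285]
```

```bash
python3 -m creep '0 0 0 -1.1 0 -0.4 40;0 0 0 -2.13 0 -1.45 40;0 0 0 -3.16 0 -2.53 40;0 0 0 -4.08 0 -3.4 40;0 1 0 -5.25 0 -3.71 40;0 2 0 -5.97 0 -3.75 40;0 3 0 -6.68 0 -3.68 40;0 4 0 -7.37 0 -3.52 40;0 5 0 -8.03 0 -3.27 40;0 6 0 -8.66 0 -2.92 40;0 7 0 -9.23 0 -2.5 40;0 8 0 -9.73 0 -1.99 40'
python3 - <<'E'
from plan import *
from h import env
s=env.observe();print(s["position"],s["q"],s["grip_width"])
def ch(p,s): 
    a=np.radians(p); return mid(p,-.075+s*np.sin(a),.134+s*np.cos(a))
for s in [-.055]: show((64,.055,.26),[(64+8*k,.055,.26) for k in range(1,5)]+[ch(96,s)])
print(); show(ch(96,-.055),[ch(96,s) for s in(-.03,0,.025)]+[ch(p,.027) for p in (102,108,114,120,125,130)])
E
```

```text
time_s: 11.4
position: [0.56, 0.1094, 0.4027]
tool_rot: [[-0.001, 1.0, 0.0], [0.995, 0.001, -0.098], [-0.098, 0.0, -0.995]]
ft_force: [-0.7, 1.9, -3.6]
grip_width: 0.0568
gripper_force: 108.1
[0.55999284 0.10944009 0.40266478] [ 1.72304912e-02  2.41537000e+01  7.09530081e+01 -5.63709132e+00
  8.49092799e+01  4.76669075e-01] 0.05684637684085949
[7.2e+01 5.5e-02 2.6e-01] ->  0 1.00 0 -0.70 0 -0.14 tcp [0.09  0.409]
[8.0e+01 5.5e-02 2.6e-01] ->  0 2.00 0 -1.41 0 -0.17 tcp [0.068 0.413]
[8.8e+01 5.5e-02 2.6e-01] ->  0 3.00 0 -2.12 0 -0.11 tcp [0.047 0.413]
[9.6e+01 5.5e-02 2.6e-01] ->  0 4.00 0 -2.82 0 0.05 tcp [0.026 0.41 ]
[9.6e+01 7.7e-02 1.5e-01] ->  0 4.00 0 -1.69 0 3.63 tcp [0.048 0.3  ]

[9.60e+01 5.20e-02 1.47e-01] ->  0 0.00 0 -0.78 0 -0.29 tcp [0.023 0.297]
[9.60e+01 2.20e-02 1.44e-01] ->  0 0.00 0 -1.72 0 -0.63 tcp [-0.007  0.294]
[ 9.60e+01 -2.00e-03  1.41e-01] ->  0 0.00 0 -2.51 0 -0.91 tcp [-0.032  0.292]
[ 1.02e+02 -5.00e-03  1.48e-01] ->  0 0.75 0 -3.02 0 -1.27 tcp [-0.05   0.295]
[ 1.08e+02 -7.00e-03  1.55e-01] ->  0 1.50 0 -3.51 0 -1.56 tcp [-0.067  0.296]
[ 1.14e+02 -1.00e-02  1.62e-01] ->  0 2.25 0 -4.02 0 -1.80 tcp [-0.084  0.296]
[ 1.20e+02 -1.30e-02  1.68e-01] ->  0 3.00 0 -4.56 0 -1.98 tcp [-0.101  0.294]
[ 1.25e+02 -1.60e-02  1.73e-01] ->  0 3.62 0 -5.02 0 -2.09 tcp [-0.115  0.29 ]
[ 1.30e+02 -2.00e-02  1.78e-01] ->  0 4.25 0 -5.48 0 -2.16 tcp [-0.128  0.286]
```

```bash
python3 -m creep '0 1 0 -0.7 0 -0.14 40;0 2 0 -1.2 0 0 40;0 3 0 -1.7 0 0.3 40;0 4 0 -2.1 0 0.9 40;0 4 0 -1.9 0 2.2 40;0 4 0 -1.69 0 3.63 40;0 4 0 -1.69 0 3.63 40;0 4 0 -1.69 0 3.63 40'
python3 - <<'E'
from h import *
np.set_printoptions(precision=3,suppress=True)
s=env.observe();print(s["position"],s["q"])
p=get_image("scene"); cv2.imwrite("pics/s4.png",cv2.resize(p["image"][60:320,120:380],None,fx=2.3,fy=2.3,interpolation=3))
p=get_image("top"); c=cloud(p); ok=(p["depth"]>0)&(abs(c[...,0]-.56)<.035)&(c[...,1]>-.1)&(c[...,1]<.2)&(c[...,2]>.12)&(c[...,2]<.2)
q=c[ok]; 
for y in np.arange(-.1,.2,.02):
    m=abs(q[:,1]-y)<.01
    if m.sum()>3: print(round(y,2),m.sum(),np.median(q[m][:,2]).round(3), q[m][:,1].min().round(3))
E
```

```text
time_s: 12.2
position: [0.5604, 0.048, 0.3001]
tool_rot: [[0.001, 1.0, -0.001], [0.899, -0.0, 0.439], [0.439, -0.001, -0.899]]
ft_force: [-0.1, -0.8, -3.0]
grip_width: 0.0571
gripper_force: 110.7
[0.56  0.048 0.3  ] [-10.965  28.915  82.627  26.424  75.435 -19.283]
-0.1 81 0.185 -0.1
-0.08 45 0.184 -0.09
0.0 10 0.169 -0.001
0.02 10 0.17 0.01
0.1 12 0.182 0.107
0.12 150 0.181 0.11
0.14 159 0.183 0.13
0.16 168 0.185 0.15
0.18 18 0.185 0.17
```

View pics/s4.png

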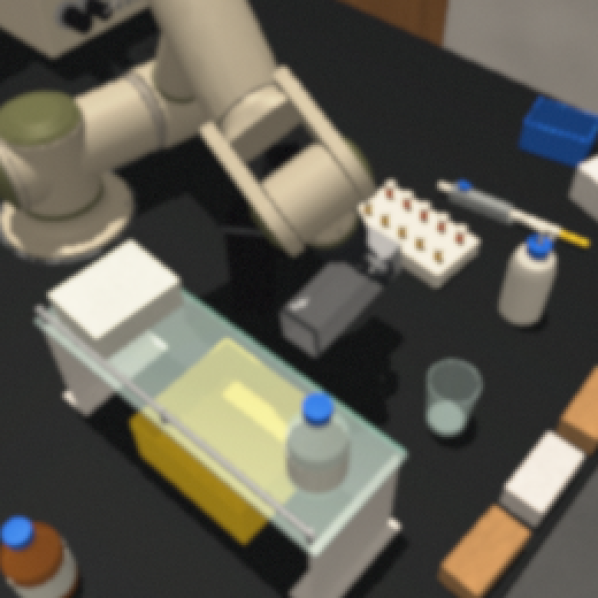

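The canister lies level in front of the tub with its mouth at (305,330), facing the gap; measured heights match the plan within 3 mm. Next I insert it and tilt.

```bash
python3 -m creep '0 0 0 -0.78 0 -0.29 40;0 0 0 -1.72 0 -0.63 40;0 0 0 -2.51 0 -0.95 40;0 0.75 0 -3.02 0 -1.3 40;0 1.5 0 -3.51 0 -1.6 40;0 2.25 0 -4.02 0 -1.84 40;0 3 0 -4.56 0 -2.02 40;0 3 0 -4.56 0 -2.02 40'
python3 - <<'E'
from h import *
np.set_printoptions(precision=3,suppress=True)
s=env.observe();print(s["position"],s["q"])
p=get_image("scene"); cv2.imwrite("pics/s5.png",cv2.resize(p["image"][60:320,120:380],None,fx=2.3,fy=2.3,interpolation=3))
E
```

```text
time_s: 13.1
position: [0.5604, -0.1035, 0.2955]
tool_rot: [[-0.0, 1.0, 0.004], [0.643, -0.002, 0.765], [0.765, 0.003, -0.643]]
ft_force: [-0.0, -0.6, -4.6]
grip_width: 0.0567
gripper_force: 110.8
[ 0.56  -0.104  0.295] [-28.278  32.742  80.34   42.677  94.501 -35.64 ]
```

View pics/s5.png

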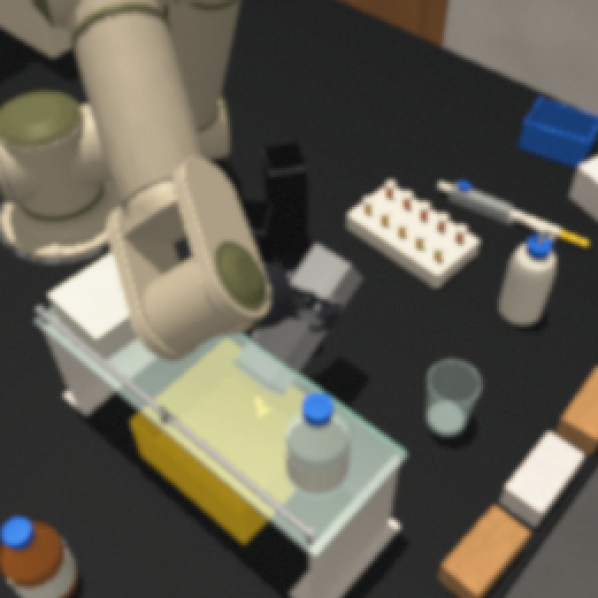

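```bash
python3 - <<'E'
from plan import *
def ch(p,s,n=0): 
    a=np.radians(p); return mid(p,-.075+s*np.sin(a)-n*np.cos(a),.134+s*np.cos(a)+n*np.sin(a))
show(ch(120,.027),[ch(125,.027),ch(130,.027)])
print(); show(ch(130,.027),[ch(130,.015),ch(130,.03),ch(135,.027),ch(138,.027),ch(138,.012)])
E
python3 -m creep '0 0.6 0 -0.46 0 -0.12 40;0 1.25 0 -0.95 0 -0.18 40;0 1.25 0 -0.95 0 -0.18 40;0 1.25 0 -0.95 0 -0.18 40;0 1.25 0 -0.95 0 -0.18 40;0 1.25 0 -0.95 0 -0.18 40'
```

```text
[ 1.25e+02 -1.60e-02  1.73e-01] ->  0 0.62 0 -0.38 0 -0.29 tcp [-0.115  0.29 ]
[ 1.30e+02 -2.00e-02  1.78e-01] ->  0 1.25 0 -0.77 0 -0.54 tcp [-0.128  0.286]

[ 1.30e+02 -1.10e-02  1.85e-01] ->  0 0.00 0 0.38 0 0.14 tcp [-0.119  0.294]
[ 1.30e+02 -2.20e-02  1.76e-01] ->  0 0.00 0 -0.09 0 -0.03 tcp [-0.13   0.284]
[ 1.35e+02 -2.40e-02  1.82e-01] ->  0 0.62 0 -0.38 0 -0.29 tcp [-0.141  0.281]
[ 1.38e+02 -2.60e-02  1.85e-01] ->  0 1.00 0 -0.61 0 -0.44 tcp [-0.149  0.277]
[ 1.38e+02 -1.60e-02  1.96e-01] ->  0 1.00 0 -0.12 0 -0.34 tcp [-0.139  0.288]
time_s: 13.75
position: [0.5603, -0.1234, 0.2769]
tool_rot: [[-0.002, 1.0, 0.0], [0.502, 0.001, 0.865], [0.865, 0.002, -0.502]]
ft_force: [1.2, -1.2, 2.8]
grip_width: 0.057
gripper_force: 111.4
```

```bash
python3 -m creep '0 0 0 0.19 0 -0.29 40;0 0 0 0.19 0 -0.29 40;0 0.31 0 0 0 -0.44 40;0 0.62 0 -0.19 0 -0.58 40;0 0.62 0 -0.19 0 -0.58 40;0 0.62 0 -0.19 0 -0.58 40;0 0.62 0 -0.19 0 -0.58 40'
python3 - <<'E'
from h import *
np.set_printoptions(precision=3,suppress=True)
p=get_image("scene"); cv2.imwrite("pics/s6.png",cv2.resize(p["image"][170:310,160:330],None,fx=4,fy=4,interpolation=3))
for l in["tube0_mid","tube1_mid","tube2_mid"]:
    print([(round(b["p"],2),np.round(b["xy"])) for b in spotter.boxes_of(l,p)[:4]])
E
```

```text
time_s: 14.45
position: [0.5601, -0.1419, 0.2795]
tool_rot: [[0.0, 1.0, -0.0], [0.423, -0.0, 0.906], [0.906, -0.0, -0.423]]
ft_force: [-0.2, 0.1, -2.1]
grip_width: 0.057
gripper_force: 110.9
[]
[(0.41, array([253., 182.]))]
[]
```

View pics/s6.png

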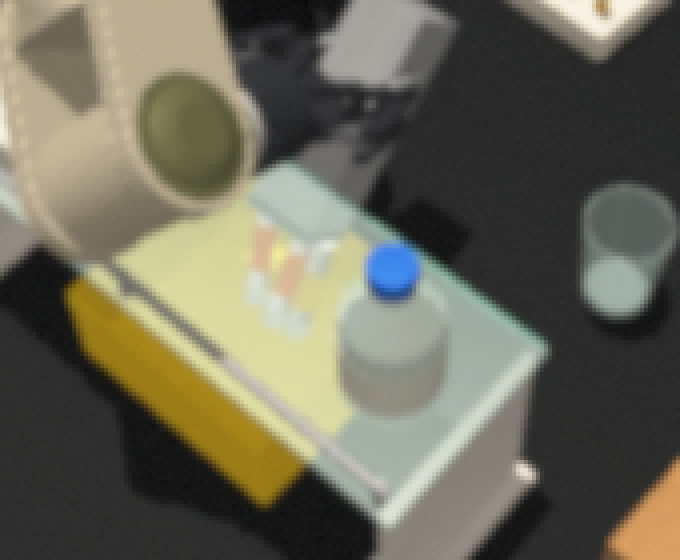

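All three tubes have slid out under the glass: orange at about (262,245) and (290,275), yellow label at (305,300), caps down, perhaps still leaning in the mouth at (300,200). I give a short shake and then withdraw a little.

```bash
python3 -m creep '0 0 0 0.31 0 0.11 40;0 0 0 0 0 0 40;0 0 0 0.31 0 0.11 40;0 0 0 0 0 0 40;0 0 0 0.31 0 0.11 40;0 0 0 0.6 0 0.22 40;0 0 0 0.85 0 0.31 40;0 0 0 0.85 0 0.31 40;0 0 0 0.85 0 0.31 40;0 0 0 0.85 0 0.31 40'
python3 - <<'E'
from h import *
p=get_image("scene"); cv2.imwrite("pics/s7.png",cv2.resize(p["image"][170:310,160:330],None,fx=4,fy=4,interpolation=3))
E
```

```text
time_s: 15.65
position: [0.5601, -0.1229, 0.2985]
tool_rot: [[0.0, 1.0, -0.0], [0.423, -0.0, 0.906], [0.906, -0.0, -0.423]]
ft_force: [-1.2, -0.2, -2.9]
grip_width: 0.0572
gripper_force: 110.9
```

View pics/s7.png

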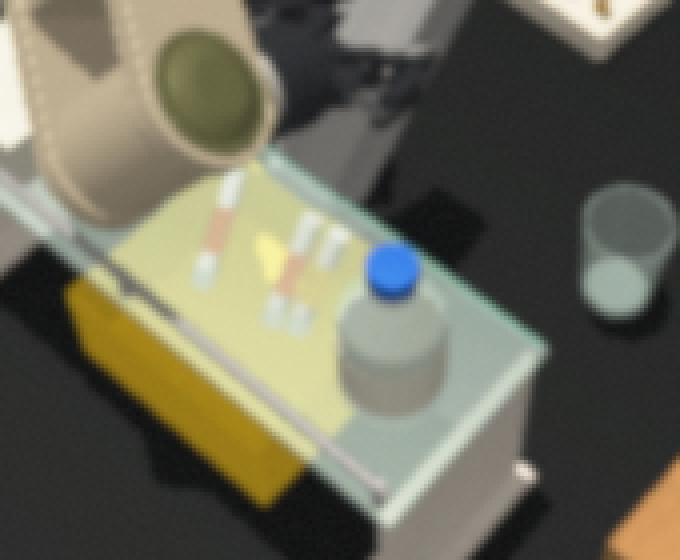

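All three tubes now lie in the tub, clear of the mouth (caps at (205,275), (275,312), (300,318)). Next I withdraw, turn the canister upright and set it down.

```bash
python3 - <<'E'
from plan import *
def ch(p,s): 
    a=np.radians(p); return mid(p,-.075+s*np.sin(a),.134+s*np.cos(a))
print(ch(135,0),ch(135,-.1))
show(ch(135,0),[ch(135,-.04),ch(135,-.08),ch(135,-.1)]+[(135-8*k,.066,.28) for k in range(1,10)])
print();show((63,.066,.28),[(63-8*k,.066,.28) for k in range(1,8)]+[(0,.066,.28)])
E
```

```text
(135, np.float64(-0.004824855787277954), np.float64(0.20117514421272203)) (135, np.float64(0.0658858223313768), np.float64(0.27188582233137676))
[1.35e+02 2.30e-02 2.29e-01] ->  0 0.00 0 1.25 0 0.46 tcp [-0.094  0.328]
[1.35e+02 5.20e-02 2.58e-01] ->  0 0.00 0 2.51 0 0.91 tcp [-0.066  0.356]
[1.35e+02 6.60e-02 2.72e-01] ->  0 0.00 0 3.13 0 1.14 tcp [-0.051  0.37 ]
[1.27e+02 6.60e-02 2.80e-01] ->  0 -1.00 0 4.05 0 1.26 tcp [-0.036  0.394]
[1.19e+02 6.60e-02 2.80e-01] ->  0 -2.00 0 4.69 0 1.58 tcp [-0.02   0.407]
[1.11e+02 6.60e-02 2.80e-01] ->  0 -3.00 0 5.27 0 1.99 tcp [-0.001  0.418]
[1.03e+02 6.60e-02 2.80e-01] ->  0 -4.00 0 5.79 0 2.48 tcp [0.019 0.426]
[9.5e+01 6.6e-02 2.8e-01] ->  0 -5.00 0 6.24 0 3.03 tcp [0.039 0.431]
[8.7e+01 6.6e-02 2.8e-01] ->  0 -6.00 0 6.61 0 3.64 tcp [0.061 0.433]
[7.9e+01 6.6e-02 2.8e-01] ->  0 -7.00 0 6.89 0 4.30 tcp [0.082 0.432]
[7.1e+01 6.6e-02 2.8e-01] ->  0 -8.00 0 7.07 0 4.99 tcp [0.103 0.429]
[63.     0.066  0.28 ] ->  0 -9.00 0 7.16 0 5.70 tcp [0.123 0.422]

[55.     0.066  0.28 ] ->  0 -1.00 0 0.67 0 0.23 tcp [0.143 0.413]
[47.     0.066  0.28 ] ->  0 -2.00 0 1.31 0 0.56 tcp [0.16  0.401]
[39.     0.066  0.28 ] ->  0 -3.00 0 1.89 0 0.96 tcp [0.176 0.386]
[31.     0.066  0.28 ] ->  0 -4.00 0 2.41 0 1.45 tcp [0.19 0.37]
[23.     0.066  0.28 ] ->  0 -5.00 0 2.86 0 2.00 tcp [0.201 0.352]
[15.     0.066  0.28 ] ->  0 -6.00 0 3.23 0 2.62 tcp [0.21  0.332]
[7.    0.066 0.28 ] ->  0 -7.00 0 3.51 0 3.27 tcp [0.216 0.312]
[0.    0.066 0.28 ] ->  0 -7.88 0 3.67 0 3.87 tcp [0.219 0.293]
```

```bash
python3 -m creep '0 0 0 1.25 0 0.46 40;0 0 0 2.51 0 0.91 40;0 0 0 3.13 0 1.14 40;0 -1 0 4.05 0 1.26 40;0 -2 0 4.69 0 1.58 40;0 -3 0 5.27 0 1.99 40;0 -4 0 5.79 0 2.48 40;0 -5 0 6.24 0 3.03 40;0 -6 0 6.61 0 3.64 40;0 -7 0 6.89 0 4.3 40;0 -8 0 7.07 0 4.99 40;0 -9 0 7.16 0 5.7 40'
python3 -m creep '0 -1 0 0.67 0 0.23 40;0 -2 0 1.31 0 0.56 40;0 -3 0 1.89 0 0.96 40;0 -4 0 2.41 0 1.45 40;0 -5 0 2.86 0 2 40;0 -6 0 3.23 0 2.62 40;0 -7 0 3.51 0 3.27 40;0 -7.88 0 3.67 0 3.87 40;0 -7.88 0 3.67 0 3.87 40;0 -7.88 0 3.67 0 3.87 40'
python3 - <<'E'
from h import *
from scipy.spatial.transform import Rotation as R
np.set_printoptions(precision=4,suppress=True)
s=env.observe();print(s["q"])
for n in("scene","top"):
    p=get_image(n); c=cloud(p); ok=(p["depth"]>0)&(abs(c[...,0]-.56)<.045)&(c[...,1]>.0)&(c[...,1]<.11)&(c[...,2]>.35)
    q=c[ok]; print(n,ok.sum(),q.min(0),q.max(0))
    q=q[q[:,2]>.36]
    if len(q)>20: # rim plane
        a=np.linalg.lstsq(np.c_[q[:,:2]-q[:,:2].mean(0),np.ones(len(q))],q[:,2],rcond=None)[0]; print(a)
E
```

```text
time_s: 16.9
position: [0.56, 0.1239, 0.421]
tool_rot: [[0.0, 1.0, 0.0], [0.992, -0.0, -0.127], [-0.127, 0.0, -0.992]]
ft_force: [0.0, -0.3, -3.2]
grip_width: 0.0567
gripper_force: 110.7
time_s: 17.9
position: [0.5603, 0.2181, 0.2923]
tool_rot: [[-0.001, 1.0, -0.001], [0.344, -0.001, -0.939], [-0.939, -0.001, -0.344]]
ft_force: [0.0, 0.3, -2.2]
grip_width: 0.0566
gripper_force: 110.9
[ 17.2498  38.8399  73.2143 -64.7014  97.4462  26.7697]
scene 401 [0.5305 0.0301 0.3502] [0.5912 0.0923 0.376 ]
[ 0.0015 -0.008   0.3684]
top 226 [0.5285 0.0356 0.3501] [0.5885 0.0947 0.3789]
[-0.0066 -0.0348  0.3713]
```

```bash
python3 -m creep '0 0 0 1 0 0.8 40;0 0 0 2 0 1.6 40;0 0 0 3 0 2.4 40;0 0 0 4 0 3.2 40;0 0 0 4.68 0 3.7 40;0 0 0 4.68 0 3.7 40;0 0 0 4.9 0 3.78 40;0 0 0 5.03 0 3.83 40;0 0 0 5.03 0 3.83 40'
```

```text
time_s: 18.9
position: [0.5603, 0.162, 0.1121]
tool_rot: [[0.001, 1.0, 0.001], [0.341, 0.0, -0.94], [-0.94, 0.002, -0.341]]
ft_force: [-0.5, -0.2, -3.2]
grip_width: 0.0569
gripper_force: 111.0
```

```bash
python3 -m creep '0 0 0 0.06 0 0.02 40;0 0 0 0.12 0 0.04 40;0 0 0 0.12 0 0.04 40'; python3 -m creep '0 0 0 0.03 0 0.01 40;0 0 0 0.03 0 0.01 40'
```

```text
time_s: 19.2
position: [0.5603, 0.1618, 0.1081]
tool_rot: [[0.001, 1.0, 0.001], [0.34, 0.0, -0.94], [-0.94, 0.001, -0.34]]
ft_force: [-1.0, 1.8, 2.5]
grip_width: 0.0571
gripper_force: 111.4
time_s: 19.4
position: [0.5603, 0.1619, 0.1079]
tool_rot: [[0.001, 1.0, 0.001], [0.339, 0.0, -0.941], [-0.941, 0.002, -0.339]]
ft_force: [-1.4, 2.0, 9.6]
grip_width: 0.0565
gripper_force: 111.6
```

```bash
python3 -m creep '0 0 0 0 0 0 60;0 0 0 0 0 0 85;0 0 0 0 0 0 85;0 0 0 0 0 0 85;0 0 0 0.15 0 -0.4 85;0 0 0 0.3 0 -0.81 85;0 0 0 -0.7 0 -1.2 85;0 0 0 -2.1 0 -1.7 85;0 0 0 -3.5 0 -2.2 85;0 0 0 -4.9 0 -2.7 85;0 0 0 -5.65 0 -2.96 85;0 0 0 -5.65 0 -2.96 85'
python3 - <<'E'
from h import *
np.set_printoptions(precision=4,suppress=True)
for n in("scene","top"):
    p=get_image(n); c=cloud(p); ok=(p["depth"]>0)&(np.hypot(c[...,0]-.56,c[...,1]-.01)<.055)&(c[...,2]>.17)&(c[...,2]<.205)
    q=c[ok]; print(n,ok.sum(),cv2.minAreaRect((q[:,:2]*1000).astype(np.float32)),q[:,2].max())
    if n=="scene": cv2.imwrite("pics/s8.png",cv2.resize(p["image"][70:320,120:400],None,fx=2.4,fy=2.4,interpolation=3))
E
```

```text
time_s: 20.6
position: [0.56, 0.1886, 0.3]
tool_rot: [[0.006, 1.0, 0.003], [0.342, 0.001, -0.94], [-0.94, 0.007, -0.342]]
ft_force: [1.1, 0.7, -1.3]
grip_width: 0.0854
gripper_force: 0.0
scene 259 ((560.1690673828125, 5.275430679321289), (60.72808837890625, 60.90107727050781), 89.48619079589844) 0.19278814145730094
top 147 ((558.9405517578125, 9.739849090576172), (58.00245666503906, 60.527976989746094), 88.70833587646484) 0.19644648267246145
```

View pics/s8.png

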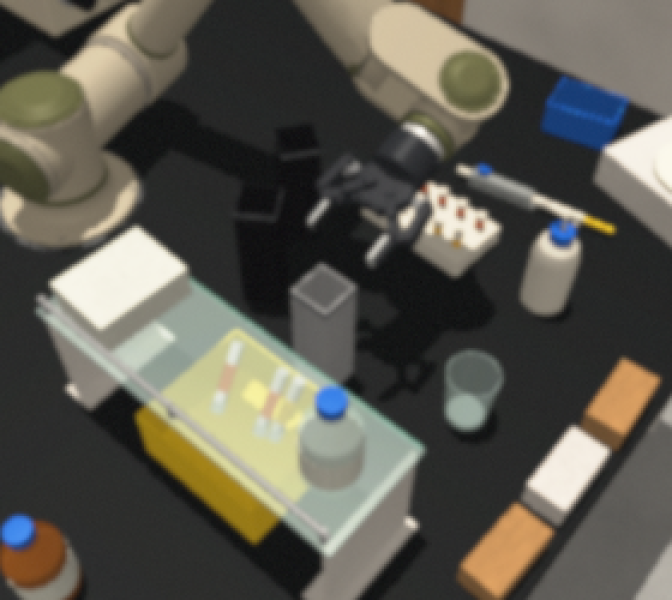

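The canister stands upright and empty at (322,325), about 150 mm in front of the tub's centre. All three tubes lie in the tub at (228,375), (270,405) and (285,410). Nothing else has moved and the hand is clear, so I hand the job in.

```bash
python3 -c "
from rig import job
print(job.close_job())"
```

```text
the job is handed in; nothing more can be done
None
```

I tipped all three tubes into the tub and stood the empty canister upright again about 155 mm in front of the tub's centre, with no knock on the shelf that I saw in the force readings or pictures; the job is handed in, but no verdict came back.

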